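# Pack boards under a kitchen terrine press and hold it down

## Robot

A 6-joint arm with a two-finger parallel gripper is mounted at the origin on the work surface. World frame = base frame: x ahead of the robot, y to its left, z up, the work surface at z = 0. Lengths are in mm, angles in degrees, forces in N, time in s.
With the tool pointing down it reaches from about 325 to 775 mm from the base axis. Payload 9.3 kg.
Tool frame: the origin (TCP) lies midway between the tips of the shut fingers; the grasp point (between the pads) lies 19 mm behind it; z points along the fingers, y is the line along which they close (so a half turn about z gives the same grasp; the last joint's range is limited). The gripper opens to 85 mm and grips with 20 to 120 N. Pads are 22 mm wide; open, the fingers measure 114 mm over their backs; the gripper's body (76 mm by 85 mm) begins 54 mm behind the grasp point. The pads swing forward as they close: fully open they stand 13 mm farther back than shut.
Start: joints at [61.673, 14.817, 1.232, 76.415, 0, 81.257], TCP at [184.352, 518.18, 231.279] pointing down, gripper open.
Joint ranges: [-174.27, 174.27], [-52.1, 104.24], [-59.71, 78.15], [-110.17, 111.67], [-87.03, 83.33], [-180, 180]. Speed limits (degrees/s): [127.2, 127.2, 159.86, 180, 180, 180].

## Interface

Orientations are given as [roll, pitch, yaw] about the fixed x, y, z axes, in that order (R = Rz(yaw) Ry(pitch) Rx(roll)).
In Python, from rig import env, viewer gives the robot as it stands (env), with the cameras (viewer).
- The arm moves only by the tool shift_gripper, called in YAML: its name, and indented under it one key for each argument. Schema: {"type":"object","properties":{"increments":{"type":"array","items":{"type":"array","prefixItems":[{"type":"number"},{"type":"array","items":{"type":"number"},"minItems":3,"maxItems":3},{"type":"array","items":{"type":"number"},"minItems":3,"maxItems":3}],"minItems":3,"maxItems":3},"minItems":1,"maxItems":12},"only":{"type":"string"},"quiet":{"type":"boolean"},"lines":{"type":"string"}},"required":["increments"],"additionalProperties":false}. increments is a list of rows, 1 to 12 of them, each written [opening, [dx, dy, dz], [rx, ry, rz]]: the opening from 0.0 (shut) to 1.0 (fully open), then dx, dy, dz in normalised numbers (1 is 1000 mm), then a rotation vector rx, ry, rz in parts of the range, where 1.0 means 90 degrees; each row is the pose to reach, as a shift and turn from the pose commanded when the call began, along the tool's axes at that moment; what a row does not reach only later rows make up. A row lasts 1/8 s, in which the tool goes at most 62.5 mm and 10.7 degrees, less where a joint would pass 70% of its speed; a pose out of reach is approached as far as the arm can. The fingers move at their own pace and stop on an object; the grip force is fixed at half the most. Time passes only in rows, so rows that do not move let the fingers close. The tool returns the time, the measured TCP pose, the force, the opening and the grip force at its end. only (a regular expression) keeps the lines of the reply that match it, lines (a string "A,B") keeps lines A to B, and quiet returns only ok. A shift or turn number past 1, either way, is cut back to 1. Input that does not fit is refused with a message, and nothing moves.
- env.state(): the state, without advancing time (a new reading comes with each control period).
- viewer.read_camera(name): name is "side" or "top"; returns the picture (400x640x3 uint8, blue, green, red); there is no depth.
- viewer.camera_model(name): a dict with "fx", "fy", "cx", "cy" (pixels), "D" ([k1, k2, p1, p2, k3] as OpenCV has them; the pictures are not rectified), "origin" and "orientation" of the camera in the world. Camera axes: x right, y down, z forward; pixel columns grow to the right and rows downward; lengths in mm; the calibration is good to about 2 mm. A picture is of the moment at which its call begins. camera_model takes no time and is no camera call.
- env.hand_in(): hands the job in; it is judged then, once.
The state is a dict: "t": time; "joint_positions": joint angles; "joint_vel": joint speeds; "tau": joint torques, N m; "ee_pos": TCP position; "tool_rot": TCP orientation; "ft_force": force on the tool from outside, world axes, zero at the start; "ft_torque": the same for the moment, N m; "opening": opening from 0.0 (shut) to 1.0 (fully open); "grasp_force": force on a finger pad.
Only numpy, scipy, OpenCV 4.12 (cv2) and the standard library are available. Lean on these libraries where they do the work, as an engineer would, in place of code of your own. Each camera call takes 0.05 s, during which the arm holds its last target. There are 200 camera calls.

## Task

First press the spring plunger of the terrine press all the way down to its stop, to feel that it falls short of the wooden board lying on the loaf tin under it, and let it spring back up. Then lay more of the loose boards flat on that one, squarely one on another with their ends under the plunger's foot, just as many as it takes for the plunger to bear on the stack before it reaches its stop, not one too many, and leave the boards you do not need where they lie. Finish with the plunger pressed firmly down on the stack, clearly harder than its own spring pushes back, and keep holding it there; do not shift the tins and leave the crockery alone.

Things in the scene. Friction and masses are not known exactly. Their poses are not given: they have to be found in the camera images.
- press_axis (a point): on the counter (z 0) right below the plunger of the fixed grey C-shaped press. x runs from the plunger to the column, 67-103 mm behind it; the open side (-x) faces the robot. Overhead arm 40 mm wide, 128-156 mm up, reaches 22 mm in front of the axis. Two rails 10 mm high beside the tin, 43-57 mm off the axis, start 50 mm in front of it
- knob_top (a point): centre of the flat top of the plunger's black knob, a 46 mm disc; 223 mm above the counter at rest, 183 mm at the stop. z up
- plunger (a joint): how far the plunger is pressed, m: 0 up at rest, 0.040 at its hard stop. Spring 1 N at first, 6 N at the stop; it springs back by itself; push beyond that at the stop goes into the frame. Its foot, a 30 mm disc, has its flat underside 103 mm above the counter at rest, 63 mm at the stop
- tin_low: lower lidded steel loaf tin, 100 x 66 x 38 mm high, flat lid, 0.8 kg, loose; origin: centre of underside, x along its length. Either tin may be the one under the plunger (length along the press's x axis, centre about 15 mm in front of the axis, towards the open side); the other is a spare beside it. Each has a board on its lid
- tin_tall: the taller lidded loaf tin, the same but 48 mm high; origin: centre of its underside, x along its length
- board0: flat wooden pressing board, 140 x 36 x 10 mm, about 45 g, lying on the counter; origin: centre of its underside, x along its length, z up. All five are alike. Grip one across its 36 mm near one end, so the other end reaches under the foot: well placed with its centre about 48 mm in front of the press axis, its end 22 mm past it
- board1: flat wooden pressing board, 140 x 36 x 10 mm, about 45 g, lying on the counter; origin: centre of its underside, x along its length, z up. All five are alike. Grip one across its 36 mm near one end, so the other end reaches under the foot: well placed with its centre about 48 mm in front of the press axis, its end 22 mm past it
- board2: flat wooden pressing board, 140 x 36 x 10 mm, about 45 g, lying on the counter; origin: centre of its underside, x along its length, z up. All five are alike. Grip one across its 36 mm near one end, so the other end reaches under the foot: well placed with its centre about 48 mm in front of the press axis, its end 22 mm past it
- board3: flat wooden pressing board, 140 x 36 x 10 mm, about 45 g, lying on the lid of tin_low; origin: centre of its underside, x along its length, z up. All five are alike. Grip one across its 36 mm near one end, so the other end reaches under the foot: well placed with its centre about 48 mm in front of the press axis, its end 22 mm past it
- board4: flat wooden pressing board, 140 x 36 x 10 mm, about 45 g, lying on the lid of tin_tall; origin: centre of its underside, x along its length, z up. All five are alike. Grip one across its 36 mm near one end, so the other end reaches under the foot: well placed with its centre about 48 mm in front of the press axis, its end 22 mm past it
- mug: white mug, 82 mm across, 100 high; a bystander, origin at the centre of its underside
- tumbler: clear drinking glass, 68 mm across, 110 high; a bystander, origin at the centre of its underside
- bowl: white bowl, 130 mm across, 55 high; a bystander, origin at the centre of its underside

How it is judged (in metres and radians):
On the way, in this order (a step that is already met when the one before it is completed fails the run):
1. the empty plunger is pressed down to its stop (value of joint plunger above 0.038 m), for 0.1 s.
2. the plunger has sprung back up (value of joint plunger below 0.01 m), for 0.1 s.
At the end, for the whole second after the job is handed in: Arm pushes the plunger (> 6 N), its foot bears on a board (> 2 N), at rest at 31.5-38.5 mm of stroke. Each board lies on the counter, where it was, or flat in the stack, within 0.2 rad of the press x axis, centre within 13 mm sideways and 62 mm before to 15 mm behind the axis, untouched by the arm (value of joint plunger between 0.0315 and 0.0385 m and velocity of joint plunger between -0.005 and 0.005 m/s and (contact force between plunger and board0 above 2 N or contact force between plunger and board1 above 2 N or contact force between plunger and board2 above 2 N or contact force between plunger and board3 above 2 N or contact force between plunger and board4 above 2 N) and contact force between any of the fingers, the arm and plunger above 6 N and (height (world z) of board0 below 0.006 m or distance of board0 from where it was at the start of the episode below 0.02 m or (height (world z) of board0 above 0.034 m and angle between board0's own z axis and vertical below 0.08 rad and angle between the x axis of board0 and the x axis of press_axis, either way round below 0.2 rad and x of board0 in the frame of press_axis between -0.062 and 0.015 m and y of board0 in the frame of press_axis between -0.013 and 0.013 m)) and (height (world z) of board1 below 0.006 m or distance of board1 from where it was at the start of the episode below 0.02 m or (height (world z) of board1 above 0.034 m and angle between board1's own z axis and vertical below 0.08 rad and angle between the x axis of board1 and the x axis of press_axis, either way round below 0.2 rad and x of board1 in the frame of press_axis between -0.062 and 0.015 m and y of board1 in the frame of press_axis between -0.013 and 0.013 m)) and (height (world z) of board2 below 0.006 m or distance of board2 from where it was at the start of the episode below 0.02 m or (height (world z) of board2 above 0.034 m and angle between board2's own z axis and vertical below 0.08 rad and angle between the x axis of board2 and the x axis of press_axis, either way round below 0.2 rad and x of board2 in the frame of press_axis between -0.062 and 0.015 m and y of board2 in the frame of press_axis between -0.013 and 0.013 m)) and (height (world z) of board3 below 0.006 m or distance of board3 from where it was at the start of the episode below 0.02 m or (height (world z) of board3 above 0.034 m and angle between board3's own z axis and vertical below 0.08 rad and angle between the x axis of board3 and the x axis of press_axis, either way round below 0.2 rad and x of board3 in the frame of press_axis between -0.062 and 0.015 m and y of board3 in the frame of press_axis between -0.013 and 0.013 m)) and (height (world z) of board4 below 0.006 m or distance of board4 from where it was at the start of the episode below 0.02 m or (height (world z) of board4 above 0.034 m and angle between board4's own z axis and vertical below 0.08 rad and angle between the x axis of board4 and the x axis of press_axis, either way round below 0.2 rad and x of board4 in the frame of press_axis between -0.062 and 0.015 m and y of board4 in the frame of press_axis between -0.013 and 0.013 m)) and contact force between each of the arm, the fingers and board0 below 0.2 N and contact force between each of the arm, the fingers and board1 below 0.2 N and contact force between each of the arm, the fingers and board2 below 0.2 N and contact force between each of the arm, the fingers and board3 below 0.2 N and contact force between each of the arm, the fingers and board4 below 0.2 N); the arm keeps its last pose, push and grip.
It fails at once if a tin is shifted by more than 20 mm (distance of any of tin_low, tin_tall from where it was at the start of the episode above 0.02 m).
It fails at once if crockery is shifted by more than 30 mm (distance of any of mug, tumbler, bowl from where it was at the start of the episode above 0.03 m).
It also fails if it takes over 67 s, if anything falls off the work surface, if the arm or the gripper's body presses on something with over 40 N, if the wrist force passes 120 N, or if a joint passes its speed limit or range.

## Working session

There is one attempt and no reset: what is moved stays moved. The work goes in short steps, Python scripts to look and compute and a tool call to move; the robot and the scene stay as the last step left them, time stands still between calls to the robot, and variables do not carry over. Pictures are saved under pics/ and viewed, at most 10 in all, crops included, and the job is handed in when it is done.

```bash
ls; mkdir -p pics; python3 - <<'E'
from rig import env, viewer
import cv2
s=env.state(); print(s['t'],s['ee_pos'],s['tool_rot'],s['opening'])
for n in('top','side'):
    cv2.imwrite(f'pics/{n}0.png',viewer.read_camera(n)); print(n,viewer.camera_model(n))
E
```

```text
pics
rig.py
0.0 [184.21845846 517.95606199 230.67479832] [-1.79926712e+02 -1.15065296e-02  1.60418909e+02] 0.9980768109694451
top {'fx': 383.12530545028096, 'fy': 383.12530545028096, 'cx': 313.333601354324, 'cy': 206.7600906173829, 'D': array([-0.0872213,  0.       ,  0.       ,  0.       ,  0.       ]), 'origin': array([ 556.14467453,   51.50995225, 1168.52197182]), 'orientation': array([-1.76759987e+02,  4.89143012e-02, -9.07901388e+01])}
side {'fx': 461.70637049226536, 'fy': 461.70637049226536, 'cx': 317.0624271782699, 'cy': 206.81855883988098, 'D': array([-0.01911596,  0.        ,  0.        ,  0.        ,  0.        ]), 'origin': array([ 561.30353348, -970.78103983,  775.07149339]), 'orientation': array([-1.21477524e+02,  1.09169363e-01, -2.60002302e+00])}
```

View pics/top0.png

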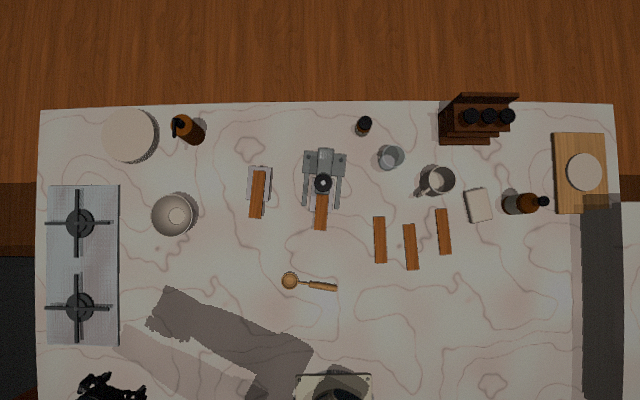

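View pics/side0.png

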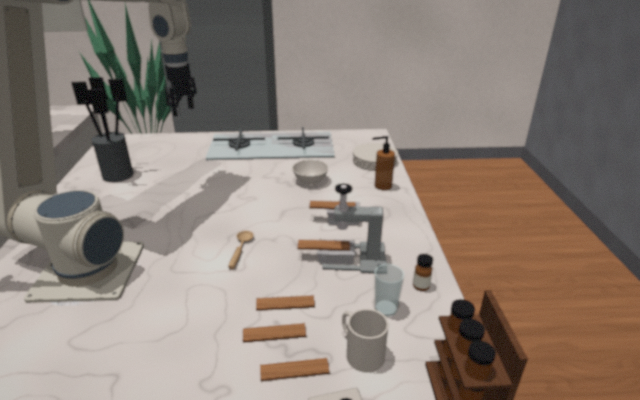

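The top view shows the knob at about (323,183), the pressed board at (321,212), the spare tin at (258,190) and loose boards at (379,240), (410,247) and (443,231). The side view shows the same loose boards at (285,303), (274,332) and (294,369), and the pressed board's near end at about (299,244).

```bash
cat > h.py <<'E'
import cv2, numpy as np
from rig import env, viewer
from scipy.spatial.transform import Rotation as R
def ray(n,px):
    m=viewer.camera_model(n); K=np.array([[m['fx'],0,m['cx']],[0,m['fy'],m['cy']],[0,0,1.]])
    u=cv2.undistortPoints(np.float64(px).reshape(-1,1,2),K,np.float64(m['D']))[:,0]
    d=np.c_[u,np.ones(len(u))]@R.from_euler('xyz',m['orientation'],degrees=True).as_matrix().T
    return np.float64(m['origin']),d
def plane(n,px,z):
    o,d=ray(n,px); return o+d*((z-o[2])/d[:,2])[:,None]
def meet(p1,p2):
    o1,d1=ray('top',[p1]);o2,d2=ray('side',[p2]);A=np.c_[d1[0],-d2[0]]
    s=np.linalg.lstsq(A,o2-o1,rcond=None)[0];a=o1+s[0]*d1[0];b=o2+s[1]*d2[0];return (a+b)/2,np.linalg.norm(a-b)
def boards(img,roi):
    hsv=cv2.cvtColor(img,cv2.COLOR_BGR2HSV); m=((hsv[...,0]<20)&(hsv[...,1]>110)&(hsv[...,2]>50)).astype(np.uint8)
    k=np.zeros_like(m);x0,y0,x1,y1=roi;k[y0:y1,x0:x1]=m[y0:y1,x0:x1]
    c,_=cv2.findContours(k,cv2.RETR_EXTERNAL,cv2.CHAIN_APPROX_NONE);return [q[:,0] for q in c if cv2.contourArea(q)>60]
def rect(n,c,z):
    p=plane(n,c,z)[:,:2].astype(np.float32); (cx,cy),(w,h),a=cv2.minAreaRect(p)
    if w<h: w,h,a=h,w,a+90
    a=(a+90)%180-90
    return np.round([cx,cy,w,h,a],1)
E
python3 - <<'E'
from h import *
t=cv2.imread('pics/top0.png');s=cv2.imread('pics/side0.png')
for c in boards(t,(230,150,470,275)):
    print('top',c.min(0),c.max(0),[(z,rect('top',c,z).tolist()) for z in (10,48,58)])
for c in boards(s,(230,190,360,390)):
    print('side',c.min(0),c.max(0),rect('side',c,10), [c[i].tolist() for i in (c[:,0].argmin(),c[:,0].argmax(),c[:,1].argmax(),c[:,1].argmin())])
g=cv2.cvtColor(t,cv2.COLOR_BGR2GRAY)
k=np.zeros_like(g);k[168:200,305:342]=(g[168:200,305:342]<60)
c,_=cv2.findContours(k,cv2.RETR_EXTERNAL,cv2.CHAIN_APPROX_NONE)
for q in c: 
    if len(q)>10:(x,y),r=cv2.minEnclosingCircle(q);print('knob',x,y,r,plane('top',[(x,y)],223))
a=cv2.resize(t[140:280,230:470],None,fx=3.3,fy=3.3,interpolation=2);cv2.imwrite('pics/ct.png',a)
a=cv2.resize(s[170:300,280:420],None,fx=4.5,fy=4.5,interpolation=2);cv2.imwrite('pics/cs.png',a)
E
```

```text
top [403 224] [418 270] [(10, [496.6, -241.6, 138.7, 35.7, 4.4]), (48, [498.5, -231.9, 134.1, 34.6, 4.4]), (58, [499.0, -229.4, 132.9, 34.2, 4.4])]
top [373 217] [386 262] [(10, [519.9, -147.5, 137.5, 35.2, 1.7]), (48, [521.1, -141.0, 133.0, 34.1, 1.7]), (58, [521.4, -139.2, 131.8, 33.8, 1.7])]
top [435 209] [451 254] [(10, [541.4, -342.6, 138.7, 36.9, 4.7]), (48, [541.9, -329.7, 134.1, 35.6, 4.7]), (58, [542.0, -326.3, 132.9, 35.3, 4.7])]
top [314 194] [328 230] [(10, [606.1, 29.5, 108.0, 36.3, -5.5]), (48, [604.5, 30.2, 104.4, 35.2, -5.5]), (58, [604.1, 30.4, 103.5, 34.8, -5.5])]
top [249 170] [265 218] [(10, [663.1, 223.2, 144.5, 37.4, -6.5]), (48, [659.6, 217.6, 139.7, 36.2, -6.5]), (58, [658.6, 216.1, 138.5, 35.9, -6.5])]
side [261 359] [327 379] [ 542.5 -346.8  134.7   36.     4.9] [[261, 366], [327, 372], [262, 379], [320, 359]]
side [244 324] [304 340] [ 498.3 -245.8  132.6   35.9    3.4] [[244, 330], [304, 335], [244, 340], [302, 324]]
side [257 297] [313 308] [ 520.7 -152.8  133.3   34.     1. ] [[257, 300], [313, 305], [257, 308], [296, 297]]
side [299 241] [348 249] [624.7  73.6 138.2  36.9  -6. ] [[299, 242], [348, 248], [331, 249], [300, 241]]
side [311 202] [337 207] [639.4 290.8  83.7  30.9  -2.8] [[311, 202], [337, 203], [317, 207], [311, 202]]
knob 321.0 193.0 6.082862854003906 [[643.5514417   32.11852934 223.        ]]
knob 322.1041564941406 182.4166717529297 9.605719566345215 [[669.87972937  28.98038577 223.        ]]
```

View pics/ct.png

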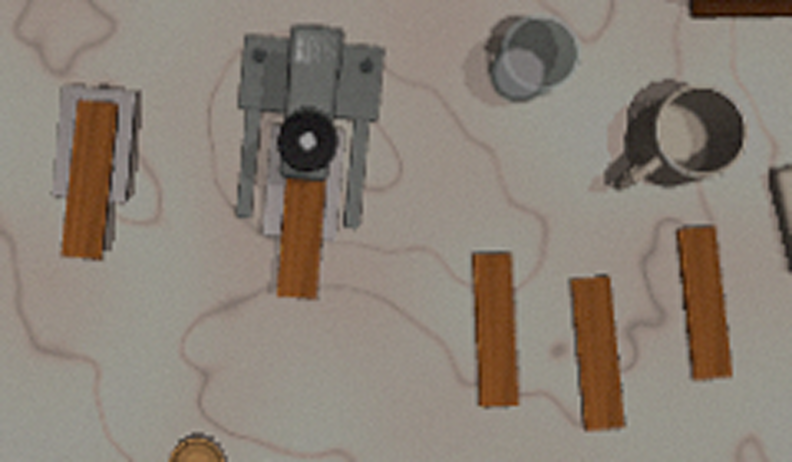

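View pics/cs.png

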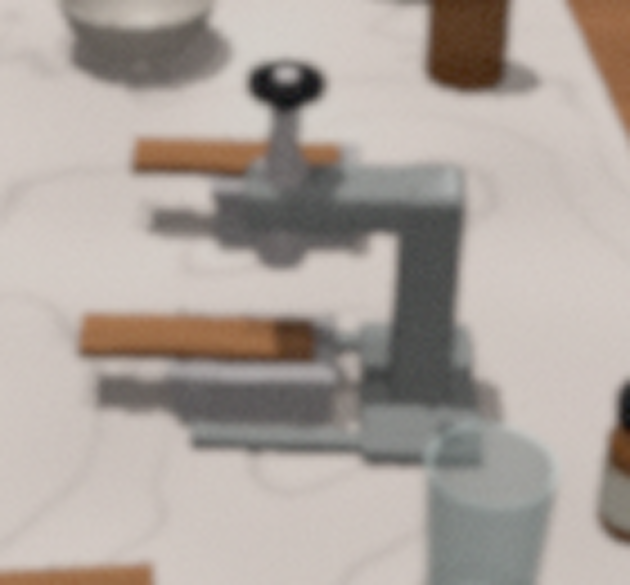

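The crops show:
- **Knob:** centre at top px (323.0,182.7).
- **Pressed board, far near-end corner:** ct (277,295), cs (83,316).
- **Spare board, far near-end corner:** ct (62,256), cs (136,139).

Next I'll triangulate these for height.

```bash
python3 - <<'E'
from h import *
T=lambda x,y:(230+(x+.5)/3.3-.5,140+(y+.5)/3.3-.5)
S=lambda x,y:(280+(x+.5)/4.5-.5,170+(y+.5)/4.5-.5)
for n,a,b in [('press bd far',(277,295),(83,316)),('press bd near-bottom',(318,299),(83,357)),('spare far',(62,256),(136,139)),('spare near-bottom',(103,259),(134,173)),('knob',(307,141),(287,80)),
  ('loose0 farL z10?',(479,406),(0,0))][:5]:
    print(n,meet(T(*a),S(*b)))
# check: loose boards corners
t=cv2.imread('pics/top0.png');s=cv2.imread('pics/side0.png')
def corners(c,n): 
    b=cv2.boxPoints(cv2.minAreaRect(c.astype(np.float32)));return b
ct=sorted(boards(t,(230,150,470,275)),key=lambda c:c[:,0].mean()); cs=sorted(boards(s,(230,190,360,390)),key=lambda c:c[:,1].mean())
for a,b in zip(ct,cs):
    A=corners(a,'t');B=corners(b,'s')
    # near end (image bottom in top; left in side): far corner = left-bottom top / upper-left side
    ne=A[np.argsort(-A[:,1])[:2]];f=ne[ne[:,0].argmin()];n=ne[ne[:,0].argmax()]
    le=B[np.argsort(B[:,0])[:2]];g=le[le[:,1].argmin()];g2=le[le[:,1].argmax()]
    print(f,g,np.round(meet(f,g)[0],1),round(meet(f,g)[1],1),'| bottom near',np.round(meet(n,g2)[0],1))
# press axis from column: plate & rails
print(plane('top',[T(307,141)],223))
print('arm tip/back top z156',plane('top',[T(317,27),T(292,27),T(343,30)],156))
print('rails z10',plane('top',[T(236,216),T(253,217),T(345,226),T(361,228)],10))
E
```

```text
press bd far (array([554.55934559,  51.74086169,  44.94384055]), np.float64(0.35152834691453555))
press bd near-bottom (array([552.29302159,  15.30222207,  41.38625232]), np.float64(3.96215853595269))
spare far (array([592.05119928, 241.01430942,  55.66024491]), np.float64(1.6389717124444574))
spare near-bottom (array([589.30284175, 205.410106  ,  50.55083079]), np.float64(2.0905759675243973))
knob (array([670.76611414,  27.407099  , 217.89049211]), np.float64(0.3902090310441718))
[248.01219 216.89026] [311. 202.] [594.5 243.4  48.7] 4.0 | bottom near [591.6 207.   53.1]
[313.30844 229.14467] [299.06653 240.07126] [555.8  52.6  43.5] 3.4 | bottom near [553.6  17.5  43.1]
[374.97757 262.55115] [256.59622 298.71317] [ 451.1 -132.6    6. ] 1.7 | bottom near [ 453.4 -167.6    7. ]
[407.1089 270.0891] [243.09064 328.63272] [ 427.1 -229.7    7.6] 2.6 | bottom near [ 431.1 -265.2    7.6]
[439.62195 254.59756] [260.18665 365.40863] [ 471.4 -331.5    6.1] 1.8 | bottom near [ 475.6 -367.8    7.1]
[[669.95475415  27.54533904 223.        ]]
arm tip/back top z156 [[770.93890955  16.28350074 156.        ]
 [771.20971345  36.55555638 156.        ]
 [768.2010908   -4.76136714 156.        ]]
rails z10 [[627.26422387  88.38526222  10.        ]
 [626.12821824  72.78887637  10.        ]
 [616.68604735 -11.53170754  10.        ]
 [614.64421608 -26.19251498  10.        ]]
```

The loose boards (true top 10) read about 6–7.5, so the bias is about −3. The pressed board's top at about 45 then means 48, so tin_low is under the plunger. The spare's 55.7 means 58, so that one is tin_tall. Two more boards are needed. The press axis is about (670, 27.7), yaw about −6°.

```bash
cat >> h.py <<'E'
def go(x,y,z,yaw):
    s=env.state();r=R.from_euler('xyz',s['tool_rot'],degrees=True);q=R.from_euler('xyz',[180,0,yaw],degrees=True)
    print('shift',np.round(r.inv().apply(np.array([x,y,z])-s['ee_pos']),1),'rot',np.round((r.inv()*q).as_rotvec(degrees=True),1),
     't',round(s['t'],2),'F',np.round(s['ft_force'],1),'pos',np.round(s['ee_pos'],1),'open',round(s['opening'],2))
E
python3 -c "
from h import *
go(670,27.7,260,174)"
```

```text
shift [-622.  -299.1  -29. ] rot [ -0.1  -0.  -13.6] t 0.1 F [-0.   0.2 -0.7] pos [184.2 518.  230.7] open 1.0
```

The rows are not in the units I measure in: shifts go in shares of 1000 mm and turns go in shares of 90 degrees. I convert before sending: -622 mm / 1000 = -0.622, -299 mm / 1000 = -0.299, -13.6 degrees / 90 = -0.1511.

shift_gripper:
  increments:
    - [0,[0,0,-0.029],[0,0,0]]
    - [0,[-0.622,-0.299,-0.029],[0,0,-0.1511]]
    - [0,[-0.622,-0.299,-0.029],[0,0,-0.1511]]
    - [0,[-0.622,-0.299,-0.029],[0,0,-0.1511]]
    - [0,[-0.622,-0.299,-0.029],[0,0,-0.1511]]
    - [0,[-0.622,-0.299,-0.029],[0,0,-0.1511]]
    - [0,[-0.622,-0.299,-0.029],[0,0,-0.1511]]
    - [0,[-0.622,-0.299,-0.029],[0,0,-0.1511]]
    - [0,[-0.622,-0.299,-0.029],[0,0,-0.1511]]
    - [0,[-0.622,-0.299,-0.029],[0,0,-0.1511]]
    - [0,[-0.622,-0.299,-0.029],[0,0,-0.1511]]
    - [0,[-0.622,-0.299,-0.029],[0,0,-0.1511]]

```text
t: 1.6
ee_pos: [665.6, 32.0, 259.9]
tool_rot: [180.0, -0.0, 174.0]
ft_force: [0.5, 1.3, 0.1]
opening: -0.001
grasp_force: 0.0
```

```bash
python3 -c "
from h import *
go(670,27.7,225,174)"
```

```text
shift [-4.9 -3.8 34.9] rot [ 0. -0.  0.] t 1.6 F [0.5 1.3 0.1] pos [665.6  32.  259.9] open -0.0
```

shift_gripper:
  increments:
    - [0,[0,0,0],[0,0,0]]
  quiet: true

```text
ok
```

```bash
python3 -c "
from h import *
go(670,27.7,183,174)"
```

```text
shift [-3.9 -1.9 74.5] rot [-0.  -0.2 -0.2] t 1.73 F [-0.6 -0.2 -0.2] pos [666.6  30.1 257.5] open 0.0
```

Scaled: 75 mm / 1000 = 0.075, 73 mm / 1000 = 0.073.

shift_gripper:
  increments:
    - [0,[-0.004,-0.002,0.02],[0,0,0]]
    - [0,[-0.004,-0.002,0.035],[0,0,0]]
    - [0,[-0.004,-0.002,0.05],[0,0,0]]
    - [0,[-0.004,-0.002,0.062],[0,0,0]]
    - [0,[-0.004,-0.002,0.07],[0,0,0]]
    - [0,[-0.004,-0.002,0.073],[0,0,0]]
    - [0,[-0.004,-0.002,0.075],[0,0,0]]
    - [0,[-0.004,-0.002,0.075],[0,0,0]]

```text
t: 2.72
ee_pos: [668.3, 31.4, 185.6]
tool_rot: [180.0, 0.0, 174.0]
ft_force: [-2.5, 1.8, 3.3]
opening: -0.002
grasp_force: 1.9
```

```bash
python3 -c "
from h import *
go(670,27.7,183,174)
cv2.imwrite('pics/side1.png',viewer.read_camera('side'))"
```

```text
shift [-2.  -3.5  2.6] rot [0. 0. 0.] t 2.73 F [-2.5  1.8  3.3] pos [668.3  31.4 185.6] open -0.0
```

Scaled: 4 mm / 1000 = 0.004, 3 mm / 1000 = 0.003.

shift_gripper:
  increments:
    - [0,[0,0,0.002],[0,0,0]]
    - [0,[0,0,0.003],[0,0,0]]
    - [0,[0,0,0.004],[0,0,0]]
    - [0,[0,0,0.004],[0,0,0]]

```text
t: 3.28
ee_pos: [668.5, 31.4, 182.9]
tool_rot: [180.0, 0.1, 174.0]
ft_force: [-4.7, 1.9, 13.4]
opening: 0.001
grasp_force: 6.8
```

```bash
python3 -c "
from h import *
go(670,27.7,183,174)
i=viewer.read_camera('side')
cv2.imwrite('pics/side1.png',cv2.resize(i[170:300,280:420],None,fx=4,fy=4,interpolation=2))"
```

```text
shift [-1.9 -3.5 -0.1] rot [0.  0.1 0. ] t 3.27 F [-4.7  1.9 13.4] pos [668.5  31.4 182.9] open 0.0
```

View pics/side1.png

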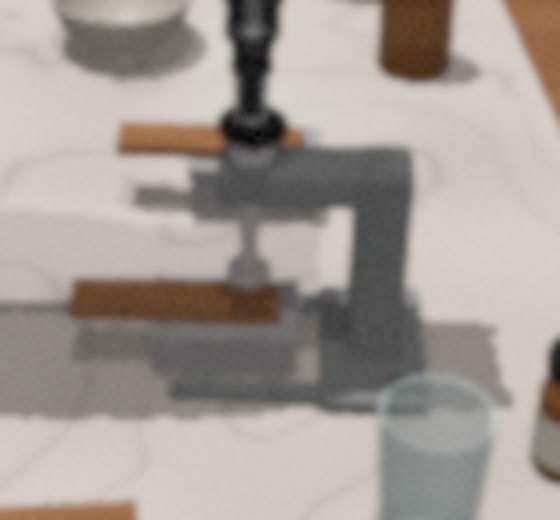

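The knob stands at 182.9 with 13 N, a steep rise past the spring force, so the plunger is at its stop. In the picture the foot (248,280) is still just above the board. Next I release it and go for the first loose board.

Scaled: -75 mm / 1000 = -0.075, -50 mm / 1000 = -0.05.

shift_gripper:
  increments:
    - [0,[0,0,0],[0,0,0]]
    - [0,[0,0,-0.02],[0,0,0]]
    - [0,[0,0,-0.05],[0,0,0]]
    - [0,[0,0,-0.075],[0,0,0]]
    - [0,[0,0,-0.075],[0,0,0]]
    - [0,[0,0,-0.075],[0,0,0]]

```text
t: 4.08
ee_pos: [668.2, 31.1, 255.0]
tool_rot: [-180.0, -0.1, 174.0]
ft_force: [-0.0, 0.7, 1.0]
opening: -0.001
grasp_force: 0.0
```

```bash
python3 -c "
from h import *
go(468,-149,100,-178.3)
i=viewer.read_camera('side')
cv2.imwrite('pics/side2.png',cv2.resize(i[170:300,280:420],None,fx=4,fy=4,interpolation=2))"
```

```text
shift [ 180.1 -200.   155.3] rot [-0.  -0.1 -7.7] t 4.08 F [-0.   0.7  1. ] pos [668.2  31.1 255. ] open -0.0
```

Scaled: -200 mm / 1000 = -0.2, 180 mm / 1000 = 0.18, -7.7 degrees / 90 = -0.0856.

shift_gripper:
  increments:
    - [0.6,[0.05,-0.055,0],[0,0,-0.0333]]
    - [0.6,[0.09,-0.1,0],[0,0,-0.0856]]
    - [0.6,[0.13,-0.15,0.04],[0,0,-0.0856]]
    - [0.6,[0.18,-0.2,0.08],[0,0,-0.0856]]
    - [0.6,[0.18,-0.2,0.13],[0,0,-0.0856]]
    - [0.6,[0.18,-0.2,0.155],[0,0,-0.0856]]
    - [0.6,[0.18,-0.2,0.155],[0,0,-0.0856]]
    - [0.6,[0.18,-0.2,0.155],[0,0,-0.0856]]
    - [0.6,[0.18,-0.2,0.155],[0,0,-0.0856]]

```text
t: 5.25
ee_pos: [469.6, -148.9, 102.7]
tool_rot: [-179.9, 0.1, -178.2]
ft_force: [0.7, -0.6, 0.3]
opening: 0.602
grasp_force: 0.0
```

```bash
python3 -c "
from h import *
go(468,-149,0.5,-178.3)
i=viewer.read_camera('top')
for c in boards(i,(230,150,470,275)): print(rect('top',c,10))
cv2.imwrite('pics/top1.png',cv2.resize(i[170:290,300:480],None,fx=4.4,fy=4.4,interpolation=2))"
```

```text
shift [1.800e+00 1.000e-01 1.022e+02] rot [-0.1  0.1  0.1] t 5.25 F [ 0.7 -0.6  0.3] pos [ 469.6 -148.9  102.7] open 0.6
[ 534.9 -238.7   61.6   35.4    3.4]
[ 531.  -147.2  115.1   35.4    1.7]
[ 541.4 -342.5  138.7   36.5    4.9]
[606.   29.  108.2  37.1  -4.9]
[663.2 223.2 144.2  37.4  -6.5]
```

View pics/top1.png

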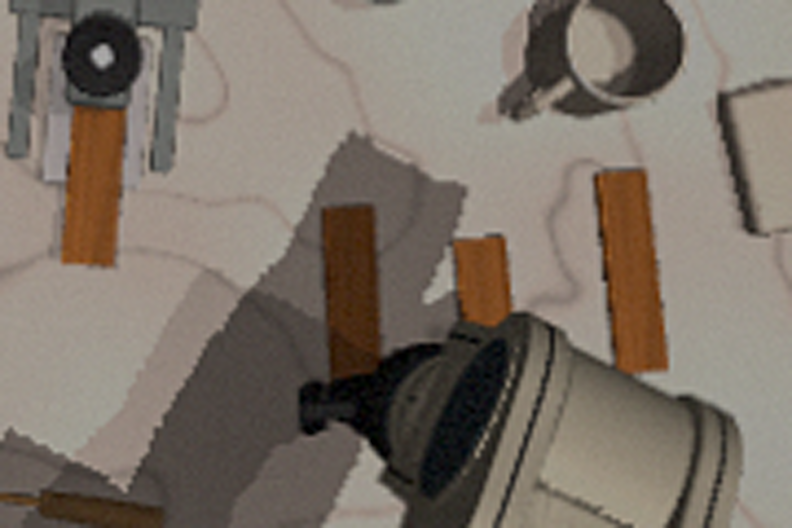

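The plunger is back up, with the knob at crop (101,55). The gripper hovers over the near end of board A at about (350,375), so I'm going down.

Scaled: 101 mm / 1000 = 0.101, 100 mm / 1000 = 0.1.

shift_gripper:
  increments:
    - [0.6,[0.002,0,0.05],[0,0,0]]
    - [0.6,[0.002,0,0.085],[0,0,0]]
    - [0.6,[0.002,0,0.096],[0,0,0]]
    - [0.6,[0.002,0,0.1],[0,0,0]]
    - [0.6,[0.002,0,0.101],[0,0,0]]
    - [0.6,[0.002,0,0.101],[0,0,0]]

```text
t: 6.05
ee_pos: [467.0, -149.2, 1.2]
tool_rot: [-180.0, 0.1, -178.3]
ft_force: [-0.5, 0.4, -0.4]
opening: 0.597
grasp_force: 0.0
```

```bash
python3 -c "
from h import *
go(468,-149,0.5,-178.3)"
```

```text
shift [-1.   0.1  0.7] rot [-0.   0.1  0. ] t 6.05 F [-0.5  0.4 -0.4] pos [ 467.  -149.2    1.2] open 0.6
```

Close, then lift 20 and check.

shift_gripper:
  increments:
    - [0,[0,0,0],[0,0,0]]
    - [0,[0,0,0],[0,0,0]]
    - [0,[0,0,0],[0,0,0]]
    - [0,[0,0,0],[0,0,0]]
    - [0,[0,0,0],[0,0,0]]

```text
t: 6.68
ee_pos: [466.8, -149.1, 1.3]
tool_rot: [-180.0, 0.1, -178.3]
ft_force: [-1.7, 0.2, 8.4]
opening: 0.399
grasp_force: 59.6
```

shift_gripper:
  increments:
    - [0,[0,0,-0.015],[0,0,0]]
    - [0,[0,0,-0.05],[0,0,0]]
    - [0,[0,0,-0.09],[0,0,0]]
    - [0,[0,0,-0.09],[0,0,0]]

```text
t: 7.18
ee_pos: [467.9, -149.6, 93.2]
tool_rot: [-179.8, 0.3, -178.3]
ft_force: [0.4, 0.6, -1.5]
opening: 0.396
grasp_force: 60.2
```

```bash
python3 - <<'E'
from h import *
i=viewer.read_camera('side');go(573,35.6,75,174.2)
cv2.imwrite('pics/side3.png',cv2.resize(i[200:360,200:380],None,fx=4,fy=3.7,interpolation=2))
E
```

```text
shift [-111.4  181.6   16.5] rot [-0.1  0.2  7.5] t 7.22 F [-0.1  0.1 -0.4] pos [ 467.  -149.2   91.5] open 0.4
```

View pics/side3.png

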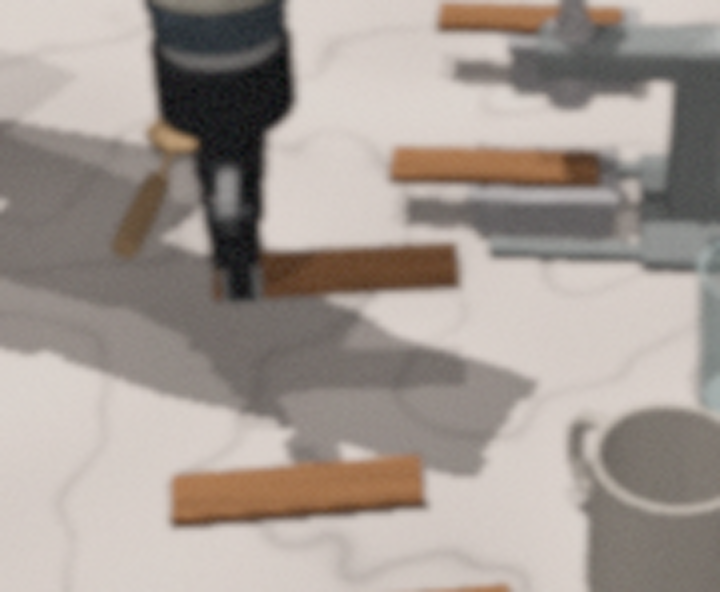

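The board is held level at crop (230–455, 245–295), with the fingertips flush with its underside. The press and pressed board are unchanged. Next I carry it to a point in front of the press.

Scaled: 190 mm / 1000 = 0.19, 120 mm / 1000 = 0.12, 7.5 degrees / 90 = 0.0833.

shift_gripper:
  increments:
    - [0,[-0.015,0.06,0],[0,0,0.0333]]
    - [0,[-0.025,0.12,0],[0,0,0.0667]]
    - [0,[-0.038,0.19,0.01],[0,0,0.0833]]
    - [0,[-0.038,0.19,0.02],[0,0,0.0833]]
    - [0,[-0.038,0.19,0.025],[0,0,0.0833]]
    - [0,[-0.038,0.19,0.025],[0,0,0.0833]]
    - [0,[-0.038,0.19,0.025],[0,0,0.0833]]

```text
t: 8.1
ee_pos: [498.8, 40.9, 65.4]
tool_rot: [-180.0, 0.0, 174.1]
ft_force: [0.2, -0.0, 0.4]
opening: 0.397
grasp_force: 60.2
```

```bash
python3 - <<'E'
from h import *
i=viewer.read_camera('top');go(569.3,34.9,63,174.2)
for c in boards(i,(270,150,350,300)): print(rect('top',c,78),c.min(0),c.max(0))
E
```

```text
shift [-70.7   1.2   2.5] rot [-0.   0.  -0.1] t 8.15 F [ 0.7 -0.2 -1.6] pos [498.8  41.   65.5] open 0.4
[408.5 131.9  45.2  28.3  -0.7] [281 273] [291 289]
[596.8  29.9 114.1  36.2  -5.6] [314 194] [328 234]
```

Scaled: -70.7 mm / 1000 = -0.0707, -50 mm / 1000 = -0.05.

shift_gripper:
  increments:
    - [0,[-0.025,0.0005,0],[0,0,0]]
    - [0,[-0.05,0.001,0],[0,0,0]]
    - [0,[-0.0707,0.001,0],[0,0,0]]
    - [0,[-0.0707,0.001,0],[0,0,0]]
    - [0,[-0.0707,0.001,0.008],[0,0,0]]
    - [0,[-0.0707,0.001,0.013],[0,0,0]]
    - [0,[-0.0707,0.001,0.015],[0,0,0]]
    - [0,[-0.0707,0.001,0.016],[0,0,0]]
    - [0,[-0.0707,0.001,0.016],[0,0,0]]

```text
t: 9.28
ee_pos: [569.0, 36.1, 49.4]
tool_rot: [-180.0, 0.0, 174.2]
ft_force: [-1.2, 0.0, -0.3]
opening: 0.396
grasp_force: 60.3
```

```bash
python3 - <<'E'
from h import *
i=viewer.read_camera('top');go(569.3,34.9,49.3,174.2)
for c in boards(i,(270,150,350,250)): print(rect('top',c,58),c.min(0),c.max(0))
E
```

```text
shift [-0.3 -1.2  0.2] rot [0. 0. 0.] t 9.32 F [ 0.4 -0.9 -0.7] pos [569.2  36.1  49.5] open 0.4
```

Scaled: 2 mm / 1000 = 0.002, -1 mm / 1000 = -0.001.

shift_gripper:
  increments:
    - [0,[0,-0.001,0.001],[0,0,0]]
    - [0,[0,-0.001,0.002],[0,0,0]]
    - [0,[0,-0.001,0.002],[0,0,0]]

```text
t: 9.7
ee_pos: [569.1, 35.4, 48.2]
tool_rot: [180.0, 0.1, 174.2]
ft_force: [-4.2, 2.8, 9.9]
opening: 0.395
grasp_force: 61.5
```

```bash
python3 -c "
from h import *
go(569.3,34.9,49.3,174.2)"
```

```text
shift [-0.3 -0.4 -1.1] rot [0.  0.1 0. ] t 9.7 F [-4.2  2.8  9.9] pos [569.1  35.4  48.2] open 0.4
```

Contact at TCP 48.2 confirms that the stack top is 48 (tin_low). Now I release and lift.

Scaled: 100 mm / 1000 = 0.1, -60 mm / 1000 = -0.06.

shift_gripper:
  increments:
    - [0,[0,0,-0.0015],[0,0,0]]
    - [0.6,[0,0,-0.0015],[0,0,0]]
    - [0.6,[0,0,-0.0015],[0,0,0]]
    - [0.6,[0,0,-0.0015],[0,0,0]]
    - [0.6,[0,0,-0.0015],[0,0,0]]
    - [0.6,[0.003,0,-0.03],[0,0,0]]
    - [0.6,[0.02,0,-0.06],[0,0,0]]
    - [0.6,[0.06,0,-0.06],[0,0,0]]
    - [0.6,[0.1,0,-0.06],[0,0,0]]
    - [0.6,[0.1,0,-0.06],[0,0,0]]

```text
t: 10.95
ee_pos: [467.1, 45.5, 107.6]
tool_rot: [-180.0, -0.0, 174.2]
ft_force: [0.4, 0.2, 0.5]
opening: 0.598
grasp_force: 0.0
```

```bash
python3 - <<'E'
from h import *
i=viewer.read_camera('top');go(496.6-53,-241.6-4.1,100,-175.6)
for c in boards(i,(270,150,460,280)): print(rect('top',c,58),c.min(0),c.max(0))
E
```

```text
shift [  -3.9 -292.     7.8] rot [ -0.    0.1 -10.2] t 11.0 F [ 1.2  0.  -0.2] pos [469.1  45.3 107.8] open 0.6
[ 499.3 -229.6  133.5   34.3    4.3] [403 224] [418 270]
[ 542.1 -326.2  132.9   35.     4.8] [435 209] [451 254]
[604.3  30.1 102.9  36.   -5.3] [314 194] [328 229]
```

Scaled: -292 mm / 1000 = -0.292, -240 mm / 1000 = -0.24, -10.2 degrees / 90 = -0.1133.

shift_gripper:
  increments:
    - [0.6,[0,-0.06,0],[0,0,-0.0333]]
    - [0.6,[-0.002,-0.12,0],[0,0,-0.0667]]
    - [0.6,[-0.003,-0.18,0],[0,0,-0.1]]
    - [0.6,[-0.004,-0.24,0],[0,0,-0.1133]]
    - [0.6,[-0.004,-0.292,0.02],[0,0,-0.1133]]
    - [0.6,[-0.004,-0.292,0.05],[0,0,-0.1133]]
    - [0.6,[-0.004,-0.292,0.07],[0,0,-0.1133]]
    - [0.6,[-0.004,-0.292,0.07],[0,0,-0.1133]]
    - [0.6,[-0.004,-0.292,0.07],[0,0,-0.1133]]

```text
t: 12.12
ee_pos: [444.8, -246.3, 37.8]
tool_rot: [-180.0, 0.0, -175.6]
ft_force: [-0.4, -0.6, 0.1]
opening: 0.596
grasp_force: 0.0
```

```bash
python3 - <<'E'
from h import *
go(443.7,-245.7,2.5,-175.6)
E
```

```text
shift [ 1.1  0.7 35.3] rot [-0.  0.  0.] t 12.12 F [-0.4 -0.6  0.1] pos [ 444.8 -246.3   37.8] open 0.6
```

Scaled: 35 mm / 1000 = 0.035, 31 mm / 1000 = 0.031.

shift_gripper:
  increments:
    - [0.6,[0.001,0.0007,0.02],[0,0,0]]
    - [0.6,[0.001,0.0007,0.031],[0,0,0]]
    - [0.6,[0.001,0.0007,0.035],[0,0,0]]
    - [0.6,[0.001,0.0007,0.035],[0,0,0]]
    - [0,[0.001,0.0007,0.035],[0,0,0]]
    - [0,[0.001,0.0007,0.035],[0,0,0]]
    - [0,[0.001,0.0007,0.035],[0,0,0]]
    - [0,[0.001,0.0007,0.035],[0,0,0]]
    - [0,[0.001,0.0007,0.035],[0,0,0]]

```text
t: 13.25
ee_pos: [443.4, -245.4, 3.2]
tool_rot: [-179.9, 0.1, -175.6]
ft_force: [-0.6, 0.4, 5.6]
opening: 0.395
grasp_force: 59.7
```

shift_gripper:
  increments:
    - [0,[0,0,-0.015],[0,0,0]]
    - [0,[0,0,-0.05],[0,0,0]]
    - [0,[0,0,-0.09],[0,0,0]]
    - [0,[0,0,-0.09],[0,0,0]]

```text
t: 13.75
ee_pos: [444.4, -246.2, 95.4]
tool_rot: [-179.8, 0.2, -175.6]
ft_force: [0.3, 0.4, -1.4]
opening: 0.397
grasp_force: 59.9
```

```bash
python3 - <<'E'
from h import *
go(499,42,82,174.2)
E
```

```text
shift [-76.6 283.2  12.6] rot [-0.2  0.3 10.2] t 13.75 F [ 0.3  0.4 -1.4] pos [ 444.4 -246.2   95.4] open 0.4
```

Scaled: 283 mm / 1000 = 0.283, 240 mm / 1000 = 0.24, 10.2 degrees / 90 = 0.1133.

shift_gripper:
  increments:
    - [0,[-0.015,0.06,0],[0,0,0.0333]]
    - [0,[-0.03,0.12,0],[0,0,0.0667]]
    - [0,[-0.05,0.18,0],[0,0,0.1]]
    - [0,[-0.07,0.24,0.01],[0,0,0.1133]]
    - [0,[-0.077,0.283,0.018],[0,0,0.1133]]
    - [0,[-0.077,0.283,0.02],[0,0,0.1133]]
    - [0,[-0.077,0.283,0.02],[0,0,0.1133]]
    - [0,[-0.077,0.283,0.02],[0,0,0.1133]]

```text
t: 14.75
ee_pos: [498.0, 41.9, 72.3]
tool_rot: [-180.0, 0.0, 174.1]
ft_force: [0.5, 0.1, -0.5]
opening: 0.394
grasp_force: 60.0
```

```bash
python3 - <<'E'
from h import *
i=viewer.read_camera('side');go(569.3,35,73,174.2)
cv2.imwrite('pics/side4.png',cv2.resize(i[170:300,240:420],None,fx=4,fy=4,interpolation=2))
E
```

```text
shift [-71.6   0.5  -0.6] rot [-0.   0.  -0.1] t 14.8 F [-0.1  0.2 -1. ] pos [498.   41.8  72.4] open 0.4
```

View pics/side4.png

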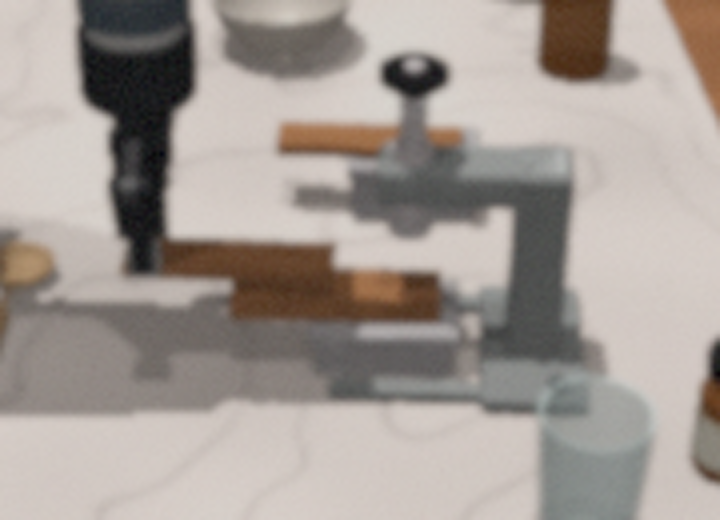

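The first board lies flush on the stack (crop 232–440). The second is held level above it, far end at (332,255). Now I insert it and lower it to about 61.

Scaled: -71.5 mm / 1000 = -0.0715, -50 mm / 1000 = -0.05.

shift_gripper:
  increments:
    - [0,[-0.025,0.0005,0],[0,0,0]]
    - [0,[-0.05,0.0005,0],[0,0,0]]
    - [0,[-0.0715,0.0005,0],[0,0,0]]
    - [0,[-0.0715,0.0005,0],[0,0,0]]
    - [0,[-0.0715,0.0005,0.006],[0,0,0]]
    - [0,[-0.0715,0.0005,0.009],[0,0,0]]
    - [0,[-0.0715,0.0005,0.011],[0,0,0]]
    - [0,[-0.0715,0.0005,0.011],[0,0,0]]

```text
t: 15.8
ee_pos: [568.9, 36.3, 61.4]
tool_rot: [-180.0, 0.0, 174.2]
ft_force: [0.2, 0.1, -0.4]
opening: 0.394
grasp_force: 60.0
```

```bash
python3 -c "
from h import *
go(569.3,35,60,174.2)"
```

```text
shift [-0.5 -1.2  1.4] rot [-0.  0.  0.] t 15.8 F [ 0.2  0.1 -0.4] pos [568.9  36.3  61.4] open 0.39
```

Scaled: 2 mm / 1000 = 0.002, -1 mm / 1000 = -0.001.

shift_gripper:
  increments:
    - [0,[0,-0.001,0.001],[0,0,0]]
    - [0,[0,-0.001,0.002],[0,0,0]]
    - [0,[0,-0.001,0.002],[0,0,0]]

```text
t: 16.18
ee_pos: [569.0, 35.4, 60.1]
tool_rot: [180.0, 0.0, 174.2]
ft_force: [-4.8, 1.5, 10.3]
opening: 0.396
grasp_force: 61.1
```

```bash
python3 -c "
from h import *
go(569.3,35,60,174.2)"
```

```text
shift [-0.4 -0.4  0.1] rot [0. 0. 0.] t 16.18 F [-4.8  1.5 10.3] pos [569.   35.4  60.1] open 0.4
```

Scaled: -190 mm / 1000 = -0.19, -150 mm / 1000 = -0.15.

shift_gripper:
  increments:
    - [0,[0,0,-0.0015],[0,0,0]]
    - [0.6,[0,0,-0.0015],[0,0,0]]
    - [0.6,[0,0,-0.0015],[0,0,0]]
    - [0.6,[0,0,-0.0015],[0,0,0]]
    - [0.6,[0,0,-0.0015],[0,0,0]]
    - [0.6,[0.003,0,-0.03],[0,0,0]]
    - [0.6,[0.02,0,-0.06],[0,0,0]]
    - [0.6,[0.06,0,-0.09],[0,0,0]]
    - [0,[0.06,0,-0.15],[0,0,0]]
    - [0,[0.06,0,-0.19],[0,0,0]]
    - [0,[0.06,0,-0.19],[0,0,0]]

```text
t: 17.55
ee_pos: [510.5, 41.2, 252.4]
tool_rot: [180.0, 0.3, 174.2]
ft_force: [-1.3, -0.6, -0.7]
opening: 0.002
grasp_force: 0.0
```

```bash
python3 - <<'E'
from h import *
i=viewer.read_camera('top');s=viewer.read_camera('side');go(670,27.7,250,174)
for c in boards(i,(270,150,460,280)): print(rect('top',c,68),c.min(0),c.max(0))
a=cv2.resize(i[165:265,270:370],None,fx=4,fy=4,interpolation=2);b=cv2.resize(s[200:300,280:380],None,fx=4,fy=4,interpolation=2)
cv2.imwrite('pics/stack.png',np.hstack([a,b]))
E
```

```text
shift [-161.2    2.7   -0.9] rot [-0.   0.   0.2] t 17.65 F [ 0.3  0.8 -0.5] pos [509.3  41.3 249. ] open -0.0
[ 542.4 -322.8  131.5   34.9    5. ] [435 209] [451 254]
[603.5  30.5 100.6  35.9  -6.1] [314 194] [328 229]
```

View pics/stack.png

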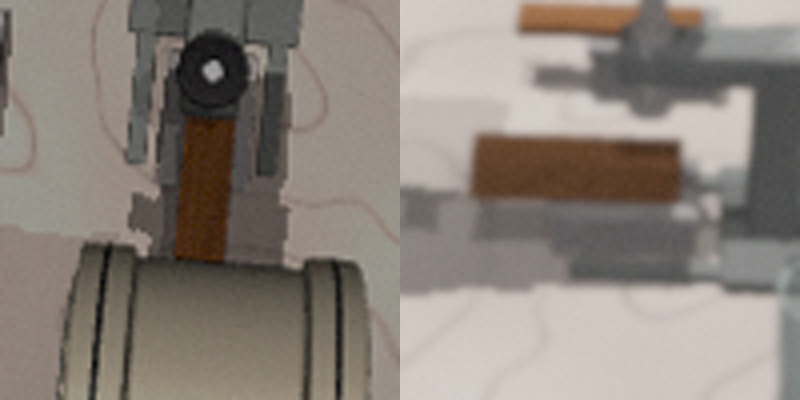

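The stack of three is flush in both views: top view (180–235, 118–258), side view (472–680, 135–200). Next I press the knob.

Scaled: -161 mm / 1000 = -0.161, -120 mm / 1000 = -0.12.

shift_gripper:
  increments:
    - [0,[-0.06,0.001,-0.003],[0,0,0]]
    - [0,[-0.12,0.002,-0.003],[0,0,0]]
    - [0,[-0.161,0.0027,-0.003],[0,0,0]]
    - [0,[-0.161,0.0027,-0.003],[0,0,0]]
    - [0,[-0.161,0.0027,-0.003],[0,0,0]]
    - [0,[-0.161,0.0027,0.015],[0,0,0]]
    - [0,[-0.161,0.0027,0.03],[0,0,0]]
    - [0,[-0.161,0.0027,0.045],[0,0,0]]
    - [0,[-0.161,0.0027,0.055],[0,0,0]]
    - [0,[-0.161,0.0027,0.059],[0,0,0]]
    - [0,[-0.161,0.0027,0.06],[0,0,0]]

```text
t: 19.02
ee_pos: [669.7, 27.8, 189.5]
tool_rot: [180.0, 0.0, 174.2]
ft_force: [-2.5, 0.3, 4.1]
opening: 0.002
grasp_force: 1.9
```

```bash
python3 -c "
from h import *
go(670,27.7,188,174)"
```

```text
shift [-0.3 -0.   1.5] rot [0.  0.  0.2] t 19.02 F [-2.5  0.3  4.1] pos [669.7  27.8 189.5] open 0.0
```

Scaled: 5 mm / 1000 = 0.005, 3.5 mm / 1000 = 0.0035.

shift_gripper:
  increments:
    - [0,[0,0,0.002],[0,0,0]]
    - [0,[0,0,0.0035],[0,0,0]]
    - [0,[0,0,0.005],[0,0,0]]
    - [0,[0,0,0.005],[0,0,0]]

```text
t: 19.52
ee_pos: [670.1, 27.7, 188.0]
tool_rot: [-180.0, 0.3, 174.2]
ft_force: [-9.2, 0.6, 23.2]
opening: 0.002
grasp_force: 11.7
```

```bash
python3 -c "
from h import *
go(670,27.7,188,174)"
```

```text
shift [ 0.1 -0.  -0. ] rot [-0.   0.3  0.2] t 19.52 F [-9.2  0.6 23.2] pos [670.1  27.7 188. ] open 0.0
```

It bears at 188.0, which is 35 mm of stroke, with 23 N. I'll hold and check that it stays steady.

shift_gripper:
  increments:
    - [0,[0,0,0],[0,0,0]]
    - [0,[0,0,0],[0,0,0]]
    - [0,[0,0,0],[0,0,0]]
    - [0,[0,0,0],[0,0,0]]

```text
t: 20.02
ee_pos: [670.1, 27.8, 187.9]
tool_rot: [180.0, 0.3, 174.2]
ft_force: [-8.8, 0.9, 24.3]
opening: -0.002
grasp_force: 11.7
```

```bash
python3 - <<'E'
from h import *
i=viewer.read_camera('top');s=viewer.read_camera('side')
for c in boards(s,(230,190,360,390)): print(c.min(0),c.max(0))
cv2.imwrite('pics/end.png',cv2.resize(s[180:300,270:410],None,fx=4,fy=4,interpolation=2))
E
```

```text
[261 359] [327 379]
[298 235] [349 249]
[311 202] [337 207]
```

View pics/end.png

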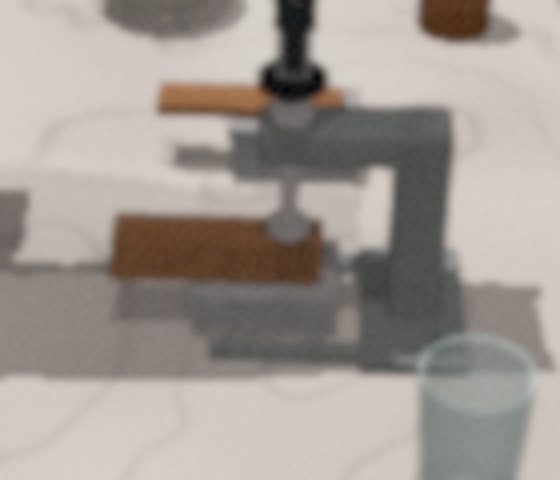

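The foot (290,225) bears on the level stack of three and the push holds steady at 24 N, so I'm handing in.

```bash
python3 -c "
from rig import env, viewer
print(env.hand_in())"
```

```text
the job is handed in; nothing more can be done
None
```

I pressed the empty plunger to its stop and let it spring back, laid two more boards on the one on the lower tin, and handed in with the plunger held on the stack at about 35 mm of stroke and 24 N; the hand-in returned no verdict.

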